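# Screw the full coin tube's cap home

## Task

The widest of the three tubes on the chrome coin sorter is full of coins: take its wing cap from above and screw it clockwise until it is fully home, then let go. I am still filling the two narrower tubes, so leave their caps turned just as they are.

Things in the scene. Friction and masses are not known exactly. Their poses are not given: they have to be found in the camera images.
- wide_cap (a joint): Turn of the widest tube's cap, rad: 0 = fully home (hard stop; wing in line with the row of tubes), positive = unscrewed, counter-clockwise from above, at most 1.5; starts 0.7 to 1.25. The captive cap turns about the tube's upright axis without rising, friction 0.06 N m, no spring, and stays where left. The sorter is fixed; its three 70 mm tubes stand in a row 90 mm apart, in any order.
- wide_grip (a point): Centre of the wing of the widest tube's cap, on its turning axis, 127 mm above the dresser top; turns with the cap: z up, y along the wing, x across. The wing is an upright chrome bar 46 mm long, 14 thick, 30 high (15 above, 15 below this point), standing on the cap's disc, 54 mm across, 12 thick; tube 48 mm across. Grip it across its thickness, tips above the disc.
- mid_wing_end (a point): End of the wing (30 mm long, 12 thick, 30 high) of the middle-sized tube's cap, at mid-height, 127 mm above the dresser top; the cap's axis lies 15 mm along this point's -y. Tube 30 mm across, cap disc 36 mm. It may stand at any turn; leave it so.
- slim_wing_end (a point): End of the wing (24 mm long, 10 thick, 30 high) of the slimmest tube's cap, at mid-height, 127 mm above the dresser top; the cap's axis lies 12 mm along this point's -y. Tube 22 mm across, cap disc 28 mm. It may stand at any turn; leave it so.

How it is judged (in metres and radians):
At the end, for the whole second after the job is handed in: The widest tube's cap is within 0.17 rad (10 degrees) of its home stop, at rest and released; the wing ends of the middle and slim caps are within 5 mm and 4 mm (about 19 degrees of turn) of where they started (value of joint wide_cap below 0.17 rad and velocity of joint wide_cap between -0.05 and 0.05 rad/s and distance of mid_wing_end from where it was at the start of the episode below 0.005 m and distance of slim_wing_end from where it was at the start of the episode below 0.004 m); the robot touches nothing.
It fails at once if the cap of the middle or the slim tube is turned by more than about 19 degrees (distance of mid_wing_end from where it was at the start of the episode above 0.005 m or distance of slim_wing_end from where it was at the start of the episode above 0.004 m).
It also fails if it takes over 32 s, if anything falls off the work surface, if the arm or the gripper's body presses on something with over 40 N, if the wrist force passes 120 N, or if a joint passes its speed limit or range.

## Robot

A 6-joint arm with a two-finger parallel gripper is mounted at the origin on the work surface. World frame = base frame: x ahead of the robot, y to its left, z up, the work surface at z = 0. Lengths are in mm, angles in rad, forces in N, time in s.
With the tool pointing down it reaches from about 350 to 775 mm from the base axis. Payload 7.3 kg.
Tool frame: the origin (TCP) lies at the very end of the fingers, on their centre line; the grasp point (between the pads) lies bot.grip_point_offset behind it (bot.grip_point_offset is the distance from the TCP to the grasp point, in mm); z points along the fingers, y is the line along which they close (so a half turn about z gives the same grasp; the last joint's range is limited). The gripper opens to 92 mm and grips with 3 to 60 N. Pads are 19 mm wide; open, the fingers measure 130 mm over their backs; the gripper's body (75 mm by 190 mm) begins 47 mm behind the grasp point.
Start: joints at [-1.346, 0.342, 1.524, -0, 1.275, -0.146], TCP at [190.263, -489.333, 204.441] pointing down, gripper open.
Joint ranges: [-2.53, 2.53], [-0.77, 2.02], [0.04, 2.7], [-1, 4.14], [0.28, 2.66], [-3.11, 3.11]. Speed limits (rad/s): [2.57, 2.57, 3.14, 3.14, 3.14, 3.14].

## Interface

Orientations are given as [roll, pitch, yaw] about the fixed x, y, z axes, in that order (R = Rz(yaw) Ry(pitch) Rx(roll)).
In Python, from plant import bot gives the robot as it stands. The module is installed in compiled form; this text tells all that it offers.
- The arm moves only by the tool carry_out, never from a script. Its argument "plan" is a list of rows, each an object of numbers: "tx", "ty", "tz": the shift along the world's x, y, z in mm; "rx", "ry", "rz": the turn, a rotation vector about the world's x, y, z in rad. A call has 1 to 12 rows; each row shifts and turns the commanded pose from where the row before left it; what a row does not reach is not made up. A row lasts 1/10 s, in which the tool goes at most 50 mm and 8.59 degrees, less where a joint would pass 70% of its speed; a pose out of reach is approached as far as the arm can. A call with a gripper value outside its range is refused whole. "gripper" is the closure, from 0 (fully open) to 1 (shut), set as the call begins (left out, the last holds). The fingers move at their own pace and stop on an object; the grip force is fixed at half the most. Time passes only in rows, so rows that do not move let the fingers close. It gives the time, the measured TCP pose, the force, the opening and the grip force at its end, in the units of the state.
- bot.get_obs(): the state, without advancing time (a new reading comes with each control period).
- bot.capture(name): name is "scene" or "top" or "wrist"; returns the picture (480x640x3 uint8, red, green, blue); there is no depth.
- bot.camera_model(name): a dict with "camera_matrix" (3x3 intrinsics, pixels), "dist" ([k1, k2, p1, p2, k3] as OpenCV has them; the pictures are not rectified), "R" (3x3) and "t" (3): a world point X has camera coordinates R X + t. Camera axes: x right, y down, z forward; pixel columns grow to the right and rows downward; lengths in mm; the calibration is good to about 2 mm. A picture is of the moment at which its call begins: read the wrist's pose just before it. camera_model takes no time and is no camera call; for the wrist camera it gives the pose at the moment of the call.
- bot.close_job(): hands the job in; it is judged then, once.
The state is a dict: "time": time; "joint_positions": joint angles; "dq": joint speeds; "tau": joint torques, N m; "tool_pos": TCP position; "tcp_rot": TCP orientation; "contact_force": force on the tool from outside, world axes, zero at the start; "moment": the same for the moment, N m; "grip_width": finger opening in mm; "finger_force": force on a finger pad.
Only numpy, scipy, OpenCV 4.12 (cv2) and the standard library are available. Lean on these libraries where they do the work, as an engineer would, in place of code of your own. Each camera call takes 0.05 s, during which the arm holds its last target. There are 200 camera calls.

## Working session

There is one attempt and no reset: what is moved stays moved. The work goes in short steps, Python scripts to look and compute and a tool call to move; the robot and the scene stay as the last step left them, time stands still between calls to the robot, and variables do not carry over. Pictures are saved under pics/ and viewed, at most 10 in all, crops included, and the job is handed in when it is done.

Besides the shell and the picture viewer there is one more tool, called after "Call:" as name([rows], argument=value, ...), one row to a line, values as JSON. carry_out: Moves the arm, as the interface text tells. Its arguments: {"type":"object","properties":{"plan":{"type":"array"},"gripper":{"type":"number"}},"required":["plan"]}

```bash
mkdir -p pics; python3 - <<'E'
from plant import bot
import cv2,numpy as np
for n in ["top","scene"]:
    cv2.imwrite(f"pics/{n}0.png",bot.capture(n)[:,:,::-1])
    m=bot.camera_model(n); print(n,m)
o=bot.get_obs();print({k:o[k] for k in("time","tool_pos","tcp_rot","grip_width")},bot.grip_point_offset)
E
```

```text
top {'camera_matrix': array([[588.51507843,   0.        , 320.58000315],
       [  0.        , 588.51507843, 235.69312583],
       [  0.        ,   0.        ,   1.        ]]), 'dist': array([-0.00320317,  0.        ,  0.        ,  0.        ,  0.        ]), 'R': array([[ 0.0127346 , -0.99990049, -0.00606983],
       [-0.98005985, -0.01127765, -0.19838221],
       [ 0.19829401,  0.00847511, -0.98010594]]), 't': array([ 72.70848126, 578.33753294, 767.03834243])}
scene {'camera_matrix': array([[444.75226998,   0.        , 309.00160826],
       [  0.        , 444.75226998, 240.85115   ],
       [  0.        ,   0.        ,   1.        ]]), 'dist': array([-0.04039034,  0.        ,  0.        ,  0.        ,  0.        ]), 'R': array([[-0.02810653,  0.99948775,  0.01530533],
       [ 0.5225903 ,  0.02774458, -0.85213239],
       [-0.85212053, -0.01595207, -0.52310241]]), 't': array([ -63.49946279, -143.94855469, 1212.70314333])}
{'time': 0.1, 'tool_pos': array([ 190.14159222, -488.95585056,  203.83758991]), 'tcp_rot': array([-3.14027121e+00, -1.55570382e-04,  3.70728712e-01]), 'grip_width': 91.94193582275688} 18.8
```

View pics/top0.png

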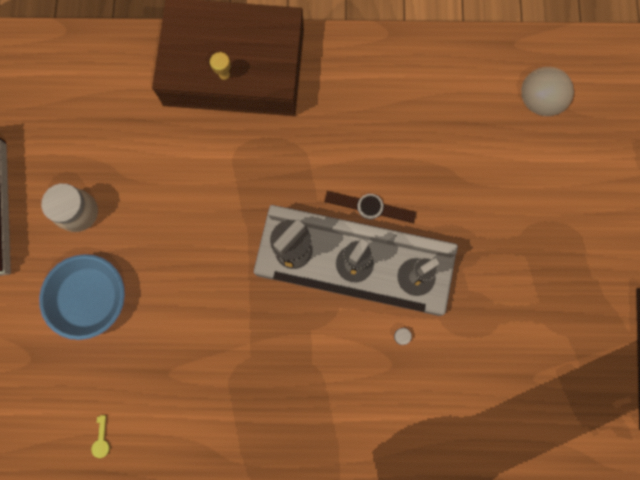

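View pics/scene0.png

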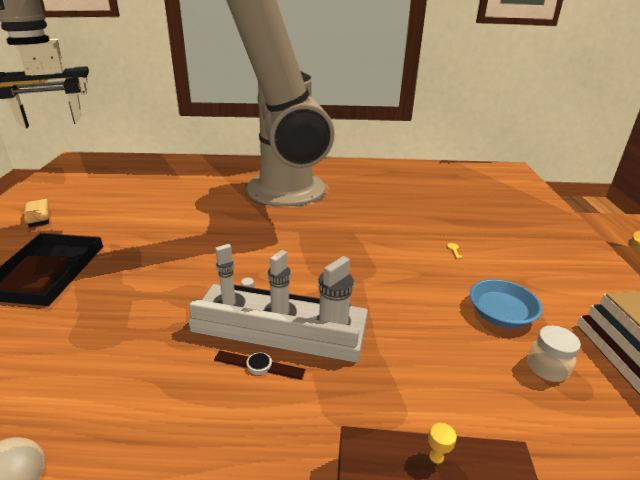

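The top view shows the sorter in a slanted row. The widest cap is at the left (about 291,238), the middle one near (357,252) and the slim one near (426,268). I'll enlarge that area.

```bash
python3 - <<'E'
import cv2
a=cv2.imread("pics/top0.png")[200:320,250:470]
b=cv2.imread("pics/scene0.png")[235:345,180:380]
cv2.imwrite("pics/c1.png",cv2.resize(a[:80,:100],None,fx=7,fy=7,interpolation=2))
E
```

```text
(no output)
```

View pics/c1.png

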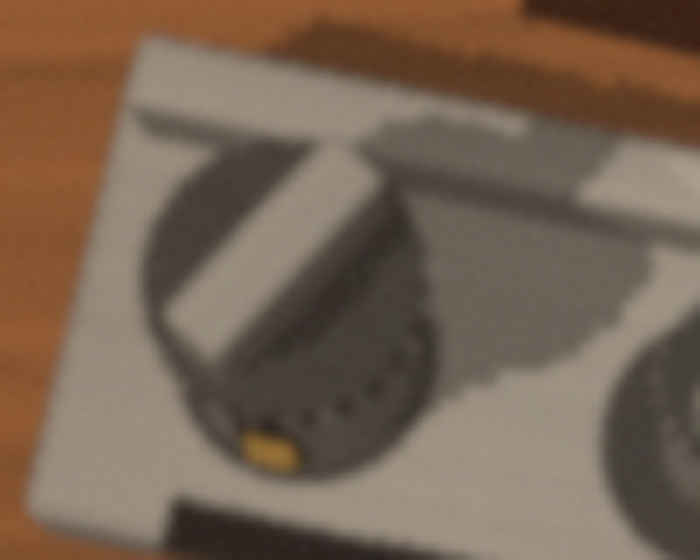

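```bash
cat > h.py <<'E'
import cv2,numpy as np
def plane(m,uv,z):
    p=cv2.undistortPoints(np.float64(uv).reshape(-1,1,2),m["camera_matrix"],m["dist"]).reshape(-1,2)
    d=np.c_[p,np.ones(len(p))]@m["R"]; c=-m["R"].T@m["t"]
    return (c+d*((z-c[2])/d[:,2])[:,None])[:,:2]
E
python3 - <<'E'
from plant import bot
from h import *
m=bot.camera_model("top")
q=np.array([[335,145],[383,182],[215,365],[165,310]])/7+[250,200]
w=plane(m,q,142);print(w,w.mean(0))
d=(w[0]+w[1]-w[2]-w[3])/2;print(np.linalg.norm(d),np.arctan2(d[1],d[0]))
r=np.vstack([plane(m,[[360,252],[428,267]],142)]);print(r)
e=plane(m,[[271,207],[457,243]],35);d=e[1]-e[0];print(e,np.linalg.norm(d),np.arctan2(d[1],d[0]))
E
```

```text
[[579.43190951 107.95004432]
 [572.69407802  99.16018919]
 [538.89575504 128.56642717]
 [548.78296288 137.78710886]] [559.95117636 118.36594238]
43.76990820011159 -0.7433504975445888
[[540.23444173  29.48050391]
 [522.31247841 -54.9446349 ]]
[[ 623.93420559  152.72105061]
 [ 573.64420271 -116.23424893]] 273.6165885738601 -1.7556445518298933
```

The wide cap is at about (560, 118). Its wing is about 1.0 rad from the row direction. I'll approach high with yaw near 2.4, which leaves wrist range for the turn.

Call:
carry_out([
  {"tx":25,"ty":40,"tz":2,"rz":0.14},
  {"tx":25,"ty":40,"tz":2,"rz":0.14},
  {"tx":25,"ty":40,"tz":2,"rz":0.14},
  {"tx":25,"ty":40,"rz":0.14},
  {"tx":25,"ty":40,"rz":0.14},
  {"tx":25,"ty":40,"rz":0.14},
  {"tx":25,"ty":40,"rz":0.14},
  {"tx":25,"ty":40,"rz":0.14},
  {"tx":25,"ty":40,"rz":0.14},
  {"tx":25,"ty":40,"rz":0.14},
  {"tx":25,"ty":40,"rz":0.14},
  {"tx":25,"ty":40,"rz":0.14},
], gripper=0.4)

```text
invalid input at $.plan[0]: expected keys tx, ty, tz, rx, ry, rz
```

Call:
carry_out([
  {"tx":25,"ty":40,"tz":2,"rx":0,"ry":0,"rz":0.14},
  {"tx":25,"ty":40,"tz":2,"rx":0,"ry":0,"rz":0.14},
  {"tx":25,"ty":40,"tz":2,"rx":0,"ry":0,"rz":0.14},
  {"tx":25,"ty":40,"tz":0,"rx":0,"ry":0,"rz":0.14},
  {"tx":25,"ty":40,"tz":0,"rx":0,"ry":0,"rz":0.14},
  {"tx":25,"ty":40,"tz":0,"rx":0,"ry":0,"rz":0.14},
  {"tx":25,"ty":40,"tz":0,"rx":0,"ry":0,"rz":0.14},
  {"tx":25,"ty":40,"tz":0,"rx":0,"ry":0,"rz":0.14},
  {"tx":25,"ty":40,"tz":0,"rx":0,"ry":0,"rz":0.14},
  {"tx":25,"ty":40,"tz":0,"rx":0,"ry":0,"rz":0.14},
  {"tx":25,"ty":40,"tz":0,"rx":0,"ry":0,"rz":0.14},
  {"tx":25,"ty":40,"tz":0,"rx":0,"ry":0,"rz":0.14},
], gripper=0.4)

```text
time: 1.3
tool_pos: [490.8, -7.4, 210.3]
tcp_rot: [-3.141, -0.0, 2.057]
contact_force: [1.7, -1.5, -0.1]
grip_width: 55.5
finger_force: 0.0
```

Remaining to the commanded target: x +70, y +127, yaw +0.34 (a slight lag may remain).

Call:
carry_out([
  {"tx":22,"ty":40,"tz":0,"rx":0,"ry":0,"rz":0.12},
  {"tx":22,"ty":40,"tz":0,"rx":0,"ry":0,"rz":0.12},
  {"tx":25,"ty":38,"tz":0,"rx":0,"ry":0,"rz":0.11},
  {"tx":0,"ty":0,"tz":0,"rx":0,"ry":0,"rz":0},
  {"tx":0,"ty":0,"tz":0,"rx":0,"ry":0,"rz":0},
])

```text
time: 1.8
tool_pos: [558.9, 109.4, 209.4]
tcp_rot: [-3.14, -0.001, 2.402]
contact_force: [0.0, 0.3, -0.8]
grip_width: 54.8
finger_force: 0.0
```

```bash
python3 - <<'E'
from plant import bot
import cv2,numpy as np
m=bot.camera_model("wrist");a=bot.capture("wrist")[:,:,::-1]
cv2.imwrite("pics/w1.png",a)
np.save("w1.npy",m,allow_pickle=True)
o=bot.get_obs();print(o["tool_pos"],o["tcp_rot"],o["joint_positions"])
E
```

```text
[558.68343866 108.49868499 209.76346798] [-3.14018622e+00 -8.83292550e-04  2.40060148e+00] [ 5.73785910e-02  4.20552595e-01  1.38870185e+00 -3.58900297e-04
  1.33396196e+00 -7.72342694e-01]
```

View pics/w1.png

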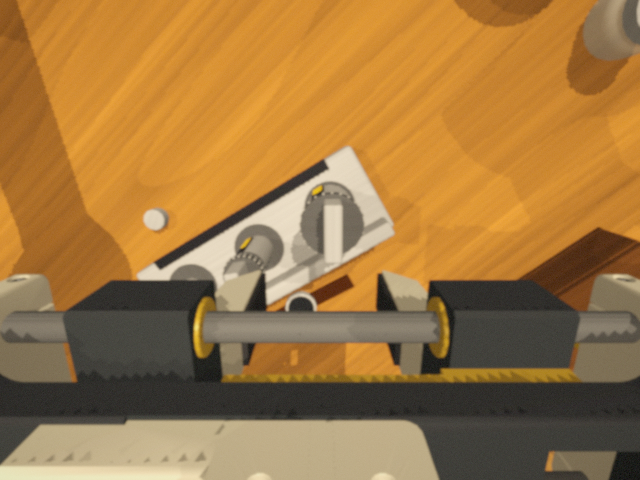

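The wrist view shows the wing's top face at about (325–341, 205–262), nearly upright and so nearly parallel to the pads. I'll compute its pose.

```bash
python3 - <<'E'
from h import *
m=np.load("w1.npy",allow_pickle=True).item()
w=plane(m,[[325,206],[341,206],[341,262],[325,262]],142);print(w.mean(0))
d=(w[0]+w[1]-w[2]-w[3])/2;print(np.linalg.norm(d),np.linalg.norm(w[0]-w[1]),np.arctan2(d[1],d[0]))
cv2.imwrite("pics/c2.png",cv2.resize(cv2.imread("pics/w1.png")[130:310,130:410],None,fx=2.8,fy=2.8,interpolation=2))
E
```

```text
[561.21134434 119.17316796]
43.659726895237036 11.739006627400954 2.4116935532785853
```

View pics/c2.png

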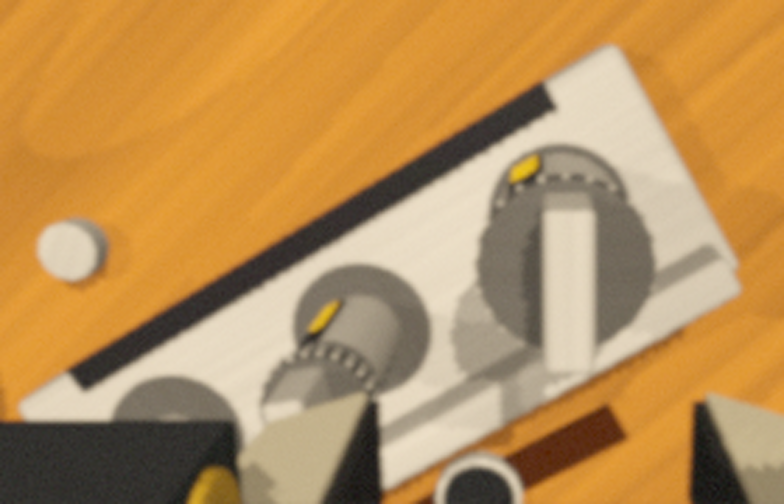

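Call:
carry_out([
  {"tx":2,"ty":10,"tz":0,"rx":0,"ry":0,"rz":0},
  {"tx":0,"ty":0,"tz":-22,"rx":0,"ry":0,"rz":0},
  {"tx":0,"ty":0,"tz":-25,"rx":0,"ry":0,"rz":0},
  {"tx":0,"ty":0,"tz":-25,"rx":0,"ry":0,"rz":0},
  {"tx":0,"ty":0,"tz":-14,"rx":0,"ry":0,"rz":0},
  {"tx":0,"ty":0,"tz":-6,"rx":0,"ry":0,"rz":0},
  {"tx":0,"ty":0,"tz":0,"rx":0,"ry":0,"rz":0},
  {"tx":0,"ty":0,"tz":0,"rx":0,"ry":0,"rz":0},
])

```text
time: 2.65
tool_pos: [561.8, 118.5, 119.5]
tcp_rot: [3.14, 0.001, 2.4]
contact_force: [0.3, -0.7, -0.4]
grip_width: 55.3
finger_force: 0.0
```

Call:
carry_out([
  {"tx":0,"ty":0,"tz":-1,"rx":0,"ry":0,"rz":0},
  {"tx":0,"ty":0,"tz":0,"rx":0,"ry":0,"rz":0},
  {"tx":0,"ty":0,"tz":0,"rx":0,"ry":0,"rz":0},
  {"tx":0,"ty":0,"tz":0,"rx":0,"ry":0,"rz":0},
  {"tx":0,"ty":0,"tz":0,"rx":0,"ry":0,"rz":0},
  {"tx":0,"ty":0,"tz":0,"rx":0,"ry":0,"rz":0},
], gripper=1)

```text
time: 3.25
tool_pos: [561.7, 119.1, 117.5]
tcp_rot: [3.14, 0.0, 2.401]
contact_force: [0.9, 1.2, -1.6]
grip_width: 12.7
finger_force: 30.0
```

The wing is gripped and the side force is small. Now the clockwise turn.

Call:
carry_out([
  {"tx":0,"ty":0,"tz":0,"rx":0,"ry":0,"rz":-0.08},
  {"tx":0,"ty":0,"tz":0,"rx":0,"ry":0,"rz":-0.08},
  {"tx":0,"ty":0,"tz":0,"rx":0,"ry":0,"rz":-0.08},
  {"tx":0,"ty":0,"tz":0,"rx":0,"ry":0,"rz":-0.08},
  {"tx":0,"ty":0,"tz":0,"rx":0,"ry":0,"rz":-0.08},
  {"tx":0,"ty":0,"tz":0,"rx":0,"ry":0,"rz":-0.08},
  {"tx":0,"ty":0,"tz":0,"rx":0,"ry":0,"rz":-0.08},
  {"tx":0,"ty":0,"tz":0,"rx":0,"ry":0,"rz":-0.08},
  {"tx":0,"ty":0,"tz":0,"rx":0,"ry":0,"rz":-0.08},
  {"tx":0,"ty":0,"tz":0,"rx":0,"ry":0,"rz":-0.08},
  {"tx":0,"ty":0,"tz":0,"rx":0,"ry":0,"rz":-0.08},
  {"tx":0,"ty":0,"tz":0,"rx":0,"ry":0,"rz":0},
])

```text
time: 4.45
tool_pos: [562.3, 119.3, 117.6]
tcp_rot: [3.139, -0.001, 1.52]
contact_force: [4.1, 2.9, -2.8]
grip_width: 12.8
finger_force: 30.0
```

```bash
python3 - <<'E'
from plant import bot
o=bot.get_obs();print(o["tcp_rot"],o["contact_force"],o["moment"],o["grip_width"])
E
```

```text
[ 3.13932131e+00 -1.08360326e-03  1.52018073e+00] [ 4.1281922   2.89562903 -2.75275731] [ 0.59440549 -0.88001363 -0.00342218] 12.751460918997724
```

Not at the stop yet. I'll continue slowly and check the moment at each step.

Call:
carry_out([
  {"tx":0,"ty":0,"tz":0,"rx":0,"ry":0,"rz":-0.04},
  {"tx":0,"ty":0,"tz":0,"rx":0,"ry":0,"rz":-0.04},
  {"tx":0,"ty":0,"tz":0,"rx":0,"ry":0,"rz":-0.04},
  {"tx":0,"ty":0,"tz":0,"rx":0,"ry":0,"rz":0},
])

```text
time: 4.85
tool_pos: [562.4, 119.2, 117.6]
tcp_rot: [3.139, -0.001, 1.402]
contact_force: [4.7, 4.0, -1.8]
grip_width: 12.9
finger_force: 30.0
```

```bash
python3 - <<'E'
from plant import bot
o=bot.get_obs();print(o["tcp_rot"],o["contact_force"],o["moment"],o["grip_width"])
E
```

```text
[ 3.13925660e+00 -1.40598402e-03  1.40214703e+00] [ 4.73948871  4.04635783 -1.81332534] [ 0.55588466 -0.93033816  0.10904802] 12.884887990776415
```

Call:
carry_out([
  {"tx":0,"ty":0,"tz":0,"rx":0,"ry":0,"rz":-0.03},
  {"tx":0,"ty":0,"tz":0,"rx":0,"ry":0,"rz":-0.03},
  {"tx":0,"ty":0,"tz":0,"rx":0,"ry":0,"rz":-0.03},
  {"tx":0,"ty":0,"tz":0,"rx":0,"ry":0,"rz":0},
])

```text
time: 5.25
tool_pos: [562.4, 119.2, 117.6]
tcp_rot: [3.139, -0.001, 1.313]
contact_force: [5.3, 4.0, -2.4]
grip_width: 12.6
finger_force: 30.4
```

```bash
python3 - <<'E'
from plant import bot
o=bot.get_obs();print(o["tcp_rot"],o["contact_force"],o["moment"],o["grip_width"])
E
```

```text
[ 3.13931365e+00 -1.46613700e-03  1.31295706e+00] [ 5.34727911  3.97225509 -2.40895465] [ 0.54146145 -0.8971498   0.25094636] 12.563126109769286
```

The moment about z has reached 0.25 N m, well above the 0.06 friction, so the cap is on its stop. I'll release partly and rise.

Call:
carry_out([
  {"tx":0,"ty":0,"tz":0,"rx":0,"ry":0,"rz":0},
  {"tx":0,"ty":0,"tz":0,"rx":0,"ry":0,"rz":0},
  {"tx":0,"ty":0,"tz":0,"rx":0,"ry":0,"rz":0},
  {"tx":0,"ty":0,"tz":0,"rx":0,"ry":0,"rz":0},
  {"tx":0,"ty":0,"tz":0,"rx":0,"ry":0,"rz":0},
  {"tx":0,"ty":0,"tz":10,"rx":0,"ry":0,"rz":0},
  {"tx":0,"ty":0,"tz":25,"rx":0,"ry":0,"rz":0},
  {"tx":0,"ty":0,"tz":30,"rx":0,"ry":0,"rz":0},
  {"tx":0,"ty":0,"tz":30,"rx":0,"ry":0,"rz":0},
  {"tx":0,"ty":0,"tz":15,"rx":0,"ry":0,"rz":0},
  {"tx":0,"ty":0,"tz":0,"rx":0,"ry":0,"rz":0},
  {"tx":0,"ty":0,"tz":0,"rx":0,"ry":0,"rz":0},
], gripper=0.4)

```text
time: 6.45
tool_pos: [561.0, 118.6, 227.4]
tcp_rot: [3.141, 0.0, 1.311]
contact_force: [-0.1, -0.2, -1.1]
grip_width: 55.2
finger_force: 0.0
```

```bash
python3 - <<'E'
from plant import bot
import cv2
a=bot.capture("wrist")[:,:,::-1]
cv2.imwrite("pics/w2.png",a)
o=bot.get_obs();print(o["tool_pos"],o["contact_force"],o["grip_width"],o["time"])
E
```

```text
[560.67014253 118.6211289  226.57136804] [-0.07687271 -0.55909602 -0.33863546] 55.03526470599794 6.5
```

View pics/w2.png

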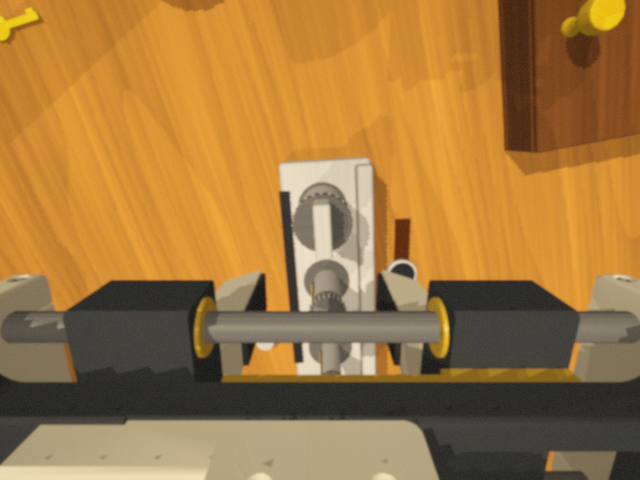

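The wide wing, at about (314–331, 205–252), now lies in line with the row, within a few degrees. The gripper is clear of it and the other caps were not touched, so I'm handing in.

```bash
python3 -c "
from plant import bot
print(bot.close_job())"
```

```text
the job is handed in; nothing more can be done
None
```

The widest tube's cap is screwed clockwise onto its home stop and released, the other two caps were not touched, and the job was handed in at about 6.5 s; no verdict came back.

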